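# Put the tea caddy away in the drawer

## Task

Put the flat, oblong tea caddy away in the wide compartment of the open drawer: it is too tall to stand in there, so it must end up lying on a broad face. Then slide the drawer fully shut without slamming or ramming it (its unit is not fixed and may run back on its board, which is fine), and leave everything else on the counter where it is.

Things in the scene. Friction and masses are not known exactly. Their poses are not given: they have to be found in the camera images.
- caddy: Tea caddy: closed oblong steel tin with a paper band, 70 (its x) x 40 (its y) x 110 (its z) mm, about 0.2 kg, at first standing upright on the counter. Origin at the centre of its underside, z towards its lid. It stands among a round steel canister and a round glass jar.
- caddy_mid (a point): The middle of the caddy's volume, 55 mm above its underside.
- unit: Low pale-wood drawer unit, 200 deep (x) x 270 wide (y) x 82 mm high, one drawer in its front. Origin: centre of its underside, 18 mm above the counter; +x from front to back; drawer opens to -x. It rests on a board and is not fixed: about 3 N runs it back (+x) an unknown 5 to 50 mm to its stop. Its front opening is 58 mm high above the drawer's floor, under a 12 mm top board.
- drawer (a joint): How far the drawer is open, m: 0 fully shut, 0.15 fully open. Its stiff runners need about 6 N, more than the unit needs to slide, so a push on the drawer usually moves the unit first.
- handle (a point): Middle of the drawer's steel bar handle: level bar 10 mm thick, 130 mm long along y, 35 mm in front of the drawer's front, 63 mm above the counter. Axes as the unit's; moves with the drawer. The front is 15 mm thick, 268 mm wide, its top edge 85 mm above the counter.
- bay (a point): Centre of the floor of the drawer's wide compartment, 30 mm above the counter; axes as the unit's; moves with the drawer. Inside 180 (x) x 175 (y) mm, walls 43 mm high; the handle is 140 mm to -x. A narrow compartment with spoons lies beyond a 5 mm partition at +y. The open drawer's rear part is under the unit's top.
- canister: Bystander: round steel canister, 74 mm diameter, 70 mm high. Origin: centre of its underside.
- jar: Bystander: round glass jar, 56 mm diameter, 75 mm high. Origin: centre of its underside.
- bowl: Bystander: white bowl, 120 mm diameter, 50 mm high. Origin: centre of its underside.
- mill: Bystander: dark wooden pepper mill, 54 mm diameter, 162 mm high. Origin: centre of its underside.
- mug: Bystander: white mug, 80 mm diameter, 90 mm high. Origin: centre of its underside.
- spatula: Bystander: spatula lying flat, 280 mm long. Origin near its middle, x along its length towards the blade.
Mind the look-alikes: they are no part of the job. Leave any turquoise or yellow look-alike of the caddy alone.

How it is judged:
On the way:
1. the caddy lies on a broad face on the floor of the wide compartment, let go, while the drawer is still open (angle between caddy's own z axis and vertical between 1.4 and 1.74 rad and x of caddy_mid in the frame of bay between -0.058 and 0.058 m and y of caddy_mid in the frame of bay between -0.056 and 0.056 m and z of caddy_mid in the frame of bay between 0.012 and 0.03 m and value of joint drawer above 0.06 m and contact force between the fingers and caddy below 0.2 N and linear speed of caddy below 0.05 m/s), for 0.2 s.
At the end, for the whole second after the job is handed in: The drawer is shut to within 4 mm, and the caddy lies at rest on a broad face (its long axis within 10 degrees of level) on the floor of the wide compartment. The unit may be anywhere on its board (angle between caddy's own z axis and vertical between 1.4 and 1.74 rad and x of caddy_mid in the frame of bay between -0.058 and 0.058 m and y of caddy_mid in the frame of bay between -0.056 and 0.056 m and z of caddy_mid in the frame of bay between 0.012 and 0.03 m and value of joint drawer below 0.004 m and linear speed of caddy below 0.02 m/s); the robot touches nothing.
It fails at once if the drawer slammed: closing faster than 0.5 m/s (velocity of joint drawer below -0.5 m/s).
It fails at once if the drawer or unit rammed: robot pressing on it with more than 60 N (contact force between any of the arm, the fingers and unit above 60 N).
It fails at once if another thing on the counter moved by more than 30 mm (distance of any of canister, jar, bowl, mill, mug, spatula from where it was at the start of the episode above 0.03 m).
It also fails if it takes over 54 s, if anything falls off the work surface, if the arm or the gripper's body presses on something with over 40 N, if the wrist force passes 120 N, or if a joint passes its speed limit or range.

## Robot

A 6-joint arm with a two-finger parallel gripper is mounted at the origin on the work surface. World frame = base frame: x ahead of the robot, y to its left, z up, the work surface at z = 0. Lengths are in m, angles in rad, forces in N, time in s.
With the tool pointing down it reaches from about 0.35 to 0.975 m from the base axis. Payload 4.9 kg.
Tool frame: the origin (TCP) lies midway between the tips of the shut fingers; the grasp point (between the pads) lies 19 mm behind it (ctrl.hold_point_z is the distance from the TCP to the grasp point, in m); z points along the fingers, y is the line along which they close (so a half turn about z gives the same grasp; the last joint's range is limited). The gripper opens to 85 mm and grips with 20 to 120 N. Pads are 22 mm wide; open, the fingers measure 114 mm over their backs; the gripper's body (76 mm by 85 mm) begins 54 mm behind the grasp point. The pads swing forward as they close: fully open they stand 13 mm farther back than shut.
Start: joints at [1.117, 0.053, 1.613, -0, 1.476, -0.119], TCP at [0.205, 0.59, 0.202] pointing down, gripper open.
Joint ranges: [-3.01, 3.01], [-1.01, 2.22], [0.06, 2.58], [-1.02, 4.17], [0.09, 2.62], [-3.14, 3.14]. Speed limits (rad/s): [2.57, 2.57, 3.14, 3.14, 3.14, 3.14].

## Interface

Orientations are given as a rotation vector (axis times angle).
In Python, from station import status, viewer, finish_job, ctrl gives the robot as it stands.
- The arm moves only by the shell command python3 -m jog 'ROWS' [FORCE]. ROWS is JSON, a list of rows, each a list of 7 numbers: the turn, a rotation vector about the tool's x, y, z each as a share of 5 degrees, from -1 to 1, then the shift along the tool's x, y, z each as a share of 30 mm, from -1 to 1, then the opening, from -1 (shut) to 1 (fully open). A call has 1 to 5 rows; each row shifts and turns the commanded pose from where the row before left it, along the tool's axes as they then stand; what a row does not reach is not made up. A row lasts 1/8 s, in which the tool goes at most 62.5 mm and 10.7 degrees, less where a joint would pass 70% of its speed; a pose out of reach is approached as far as the arm can. A call with a number of a shift or a turn outside -1 to 1 is refused whole. A call with a gripper value outside its range is refused whole. The fingers move at their own pace and stop on an object; FORCE is the grip in N (left out, the last holds). Time passes only in rows, so rows that do not move let the fingers close. It gives the time, the measured TCP pose, the force, the opening and the grip force at its end, in the units of the state.
- status.get_obs(): the state, without advancing time (a new reading comes with each control period).
- viewer.get_image(name): name is "scene" or "top" or "wrist"; returns a dict with "img" (384x512x3 uint8, red, green, blue), "fovy" (degrees; the focal length in pixels is half the picture's height over the tangent of half this angle, whatever the lens; pixels are square), "cx", "cy" (the principal point, pixels), "distortion" ([k1, k2, p1, p2, k3] as OpenCV has them; the pictures are not rectified), "rvec" (rotation vector, rad) and "tvec" (3), from world to camera coordinates, as OpenCV has them. Camera axes: x right, y down, z forward; pixel columns grow to the right and rows downward; lengths in m; the calibration is good to about 2 mm. A picture is of the moment at which its call begins. There is no depth.
- finish_job(): hands the job in; it is judged then, once.
The state is a dict: "t": time; "q": joint angles; "dq": joint speeds; "effort": joint torques, N m; "tool_pos": TCP position; "tool_rot": TCP orientation; "contact_force": force on the tool from outside, world axes, zero at the start; "wrist_torque": the same for the moment, N m; "opening": finger opening in m; "grip_force": force on a finger pad.
Only numpy, scipy, OpenCV 4.12 (cv2) and the standard library are available. Lean on these libraries where they do the work, as an engineer would, in place of code of your own. Each camera call takes 0.05 s, during which the arm holds its last target. There are 200 camera calls.

## Working session

There is one attempt and no reset: what is moved stays moved. The work goes in short steps, Python scripts to look and compute and a shell command to move; the robot and the scene stay as the last step left them, time stands still between calls to the robot, and variables do not carry over. Pictures are saved under pics/ and viewed, at most 10 in all, crops included, and the job is handed in when it is done.

```bash
mkdir -p pics; ls
python3 - <<'E'
from station import status, viewer, ctrl
import cv2, numpy as np, pickle
o=status.get_obs(); print(o['t'],o['tool_pos'],o['tool_rot'],o['opening'],ctrl.hold_point_z)
d={n:viewer.get_image(n) for n in('scene','top','wrist')}
pickle.dump(d,open('v0.pkl','wb'))
for n in d:
    v=d[n];print(n,v['fovy'],v['cx'],v['cy'],v['distortion'],v['rvec'],v['tvec']); 
for n in('scene','top'): cv2.imwrite(f'pics/{n}0.png',cv2.resize(d[n]['img'][:,:,::-1],(800,600),interpolation=cv2.INTER_CUBIC))
E
```

```text
pics
0.0 [0.205057   0.58966843 0.20055891] [-0.52335934 -3.09709908  0.00318192] 0.08576810725856483 0.0187
scene 48.86342777999639 253.40229447685653 190.97186773498538 [-0.05715573  0.          0.          0.          0.        ] [ 0.70735329  2.59099978 -1.15428509] [ 0.50140249 -0.14102325  1.52916939]
top 43.65790106727468 245.22103685410733 195.19760333286075 [-0.18316944  0.          0.          0.          0.        ] [ 2.14370168 -2.1693561   0.13405106] [0.00786239 0.59490556 1.54494584]
wrist 69.23590060854075 250.93369162230883 192.4439352820799 [-0.02156426  0.          0.          0.          0.        ] [-2.34703552 -1.67066202 -0.2554999 ] [-0.62350669 -0.03949075  0.37933218]
```

View pics/scene0.png

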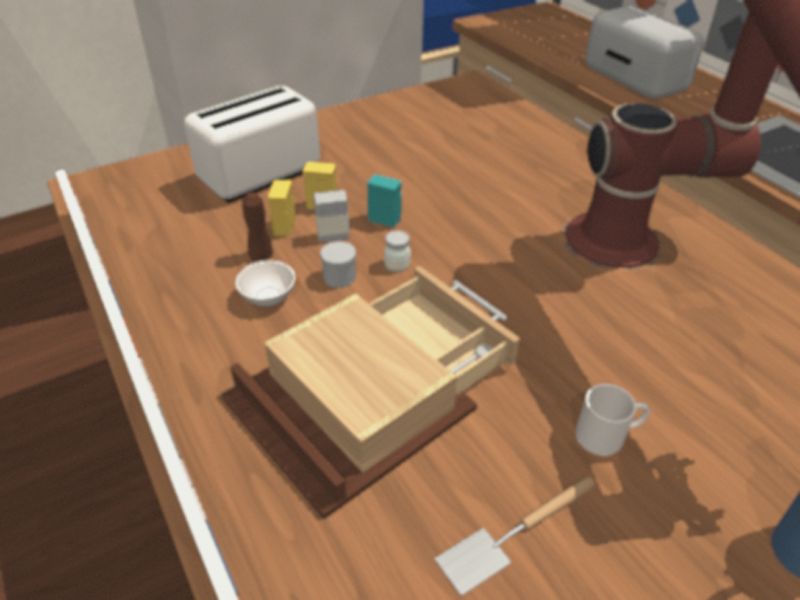

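View pics/top0.png

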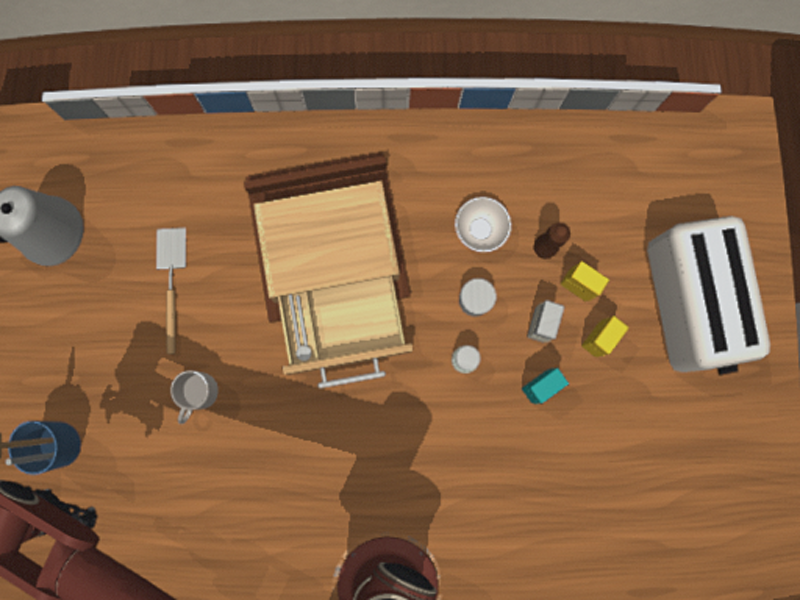

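Candidates (scene px / top px, 800×600): grey tin with white band (332,215)/(547,320); yellow look-alikes (282,208)/(586,279) and (320,183)/(607,335); turquoise (385,200)/(547,386); the round canister (338,263)/(478,296) and jar (397,252)/(466,358) are not oblong. I choose the grey banded tin. The drawer is open towards the robot; its front runs from (286,371) to (411,348) in the top view, with the spoons on the +y (left) side. Next is a close crop.

```bash
cat > h.py <<'E'
import cv2, numpy as np, pickle
from scipy.spatial.transform import Rotation as R
def cam(v):
    f=v['img'].shape[0]/2/np.tan(np.radians(v['fovy'])/2)
    return np.array([[f,0,v['cx']],[0,f,v['cy']],[0,0,1]]),np.array(v['distortion'],float),R.from_rotvec(v['rvec']).as_matrix(),np.array(v['tvec'],float)
def ray(v,px):
    K,D,M,t=cam(v); p=cv2.undistortPoints(np.array(px,float).reshape(-1,1,2),K,D).reshape(-1,2)
    return -M.T@t, np.c_[p,np.ones(len(p))]@M
def plane(v,px,z):
    c,d=ray(v,px); return c+d*((z-c[2])/d[:,2])[:,None]
def proj(v,P):
    K,D,M,t=cam(v); return cv2.projectPoints(np.array(P,float).reshape(-1,1,3),cv2.Rodrigues(M)[0],t,K,D)[0].reshape(-1,2)
def tri(v1,p1,v2,p2):
    c1,d1=ray(v1,p1);c2,d2=ray(v2,p2);out=[]
    for a,b in zip(d1,d2):
        s=np.linalg.lstsq(np.c_[a,-b],c2-c1,rcond=None)[0]; A=c1+s[0]*a;B=c2+s[1]*b; out.append(np.r_[(A+B)/2,np.linalg.norm(A-B)])
    return np.array(out)
E
python3 - <<'E'
from h import *
d=pickle.load(open('v0.pkl','rb'))
def crop(n,x,y,w,h,s): return cv2.resize(d[n]['img'][y:y+h,x:x+w,::-1],(w*s,h*s),interpolation=cv2.INTER_NEAREST)
a=crop('scene',155,95,110,75,7); b=crop('top',155,95,110,75,7)
cv2.imwrite('pics/c1.png',np.hstack([crop('scene',190,105,70,60,6),crop('top',325,170,50,60,6)]))
cv2.imwrite('pics/c2.png',np.vstack([crop('top',155,160,120,95,3)]*1))
cv2.imwrite('pics/c2.png',np.hstack([crop('top',155,165,115,90,4)[:, :], cv2.copyMakeBorder(crop('scene',230,160,110,90,3),0,90,0,0,0)]))
E
```

```text
(no output)
```

View pics/c1.png

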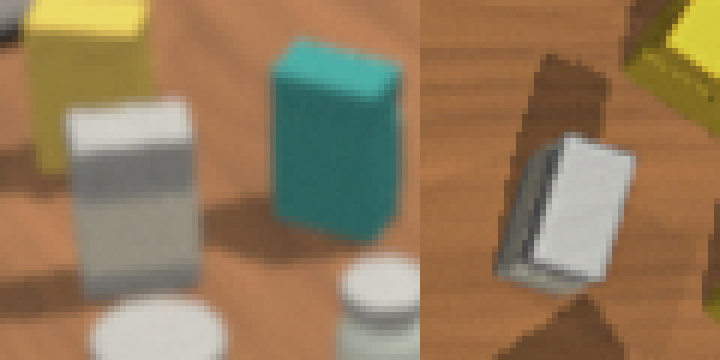

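View pics/c2.png

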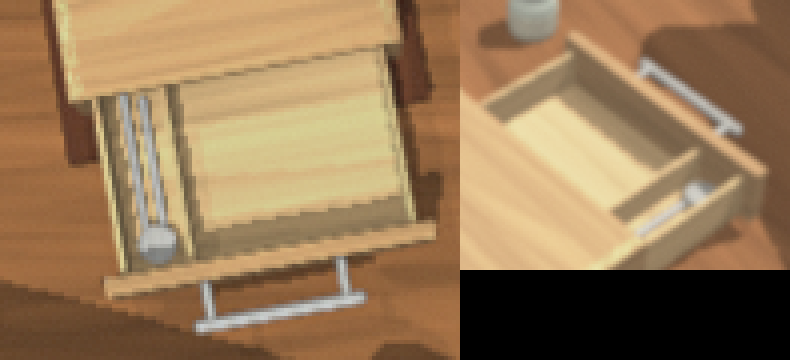

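The crop shows a steel tin with a paper band, top face at about (584,208) in the crop, so the choice holds. The drawer crop shows the handle bar from (200,327) to (363,297) and the wide compartment clear. Now I measure both from two views.

Run:
```python
from h import *
d=pickle.load(open('v0.pkl','rb')); np.set_printoptions(precision=4,suppress=True)
def blob(n,x,y,w,h,vmin,smax):
    hsv=cv2.cvtColor(d[n]['img'],cv2.COLOR_RGB2HSV)
    m=((hsv[...,2]>vmin)&(hsv[...,1]<smax)).astype(np.uint8); z=np.zeros_like(m); z[y:y+h,x:x+w]=m[y:y+h,x:x+w]
    k,l,s,c=cv2.connectedComponentsWithStats(z); i=1+np.argmax(s[1:,4]); cn=cv2.findContours((l==i).astype(np.uint8),0,2)[0][0]
    return c[i],cv2.boxPoints(cv2.minAreaRect(cn)),s[i]
T,S=d['top'],d['scene']
ct,bt,st=blob('top',335,185,35,40,175,45); cs,bs,ss=blob('scene',198,118,28,14,185,45)
print('caddy top',ct,st,'scene',cs,ss); print('tri',tri(T,[ct],S,[cs]))
b=plane(T,bt,.11)[:,:2]; print(b); 
hand=plane(T,[[349.2,191.7],[360.5,195.3],[355,216.5],[343.2,213.2]],.11)[:,:2]; print('hand',hand,hand.mean(0))
for q in (b,hand):
    e=np.roll(q,-1,0)-q; print('lens',np.linalg.norm(e,axis=1),'dir',np.degrees(np.arctan2(e[:,1],e[:,0])))
# handle
ht=[[204.5,246.2],[245.2,238.7]]; hs=[[322.8,202.8],[290.5,181.5]]
print('handle',tri(T,ht,S,hs)); p=plane(T,ht,.068); print(p, np.linalg.norm(p[0]-p[1]))
# drawer front top edge, outer corners (top crop): near-front line ends
fr=[[(105)/4+154.5,298/4+164.5],[435/4+154.5,237/4+164.5]]; fr=plane(T,fr,.085);print('front',fr,np.linalg.norm(fr[0]-fr[1]))
u=plane(T,[[72/4+154.5,100/4+164.5],[398/4+154.5,44/4+164.5]],.1);print('unit front top',u,np.linalg.norm(u[0]-u[1]))
for n,px in dict(can=[478,296],jar=[466,358],teal=[551,381],y1=[590,276],y2=[611,330],mill=[560,232],bowl=[483,224],mug=[195,387]).items():
    z=dict(can=.07,jar=.075,mill=.162,bowl=.05,mug=.09).get(n,.11); print(n,plane(T,[np.array(px)*.64-.5],z)[0,:2])
```

```text
caddy top [351.7675 204.136 ] [344 193  16  23 228] scene [211.3426 125.3889] [202 122  20   8 108]
tri [[ 0.5533 -0.337   0.1068  0.0005]]
[[ 0.5276 -0.3093]
 [ 0.5896 -0.3296]
 [ 0.5794 -0.3639]
 [ 0.5174 -0.3434]]
hand [[ 0.5931 -0.3297]
 [ 0.5811 -0.3659]
 [ 0.5138 -0.3454]
 [ 0.5248 -0.3079]] [ 0.5532 -0.3372]
lens [0.0653 0.0358 0.0653 0.0355] dir [ -18.117  -106.5739  161.6988   73.3095]
lens [0.0381 0.0703 0.0391 0.0716] dir [-108.3058  163.0895   73.6253  -17.7624]
handle [[0.4271 0.1345 0.0624 0.0024]
 [0.4506 0.0028 0.0573 0.0009]]
[[0.4279 0.1332 0.068 ]
 [0.4506 0.0025 0.068 ]] 0.13265225309293885
front [[ 0.451   0.2074  0.085 ]
 [ 0.4968 -0.0554  0.085 ]] 0.2668409094986732
unit front top [[ 0.6082  0.2324  0.1   ]
 [ 0.65   -0.0279  0.1   ]] 0.2636442853916506
can [ 0.609  -0.1948]
jar [ 0.4803 -0.1661]
teal [ 0.4293 -0.3334]
y1 [ 0.6424 -0.4231]
y2 [ 0.5304 -0.4621]
mill [ 0.7232 -0.3518]
bowl [ 0.7668 -0.2128]
mug [0.4257 0.3888]
```

```bash
cat > plan.py <<'E'
from h import *
np.set_printoptions(precision=3,suppress=True)
def lean(yaz,hor,th):   # tool y azimuth (deg); tool z = hor*sin(th) - up*cos(th)
    a=np.radians(yaz); y=np.array([np.cos(a),np.sin(a),0]); z=np.r_[np.array(hor)*np.sin(np.radians(th)),-np.cos(np.radians(th))]
    return np.c_[np.cross(y,z),y,z]
def go(pos,Rt):
    from station import status
    o=status.get_obs(); M=R.from_rotvec(o['tool_rot']).as_matrix(); e=np.array(pos)-o['tool_pos']
    print('t',round(o['t'],2),'q',np.degrees(o['q']).round(0),'pos',o['tool_pos'],'op',o['opening'],'F',o['contact_force'])
    print(' shift rows (cur axes)',M.T@e/.03,'(target axes)',Rt.T@e/.03,'turn rows',np.degrees(R.from_matrix(M.T@Rt).as_rotvec())/5)
CX=np.array([.953,-.304]); CN=np.array([.304,.953]); CC=np.array([.5535,-.337])
UX=np.array([.985,.171]); UY=np.array([-.171,.985])
RG=lean(-17.7,-CN,55); RP=lean(9.9,UY,35)
E
python3 - <<'E'
from plan import *
from station import ctrl
print([a for a in dir(ctrl) if a[0]!='_'])
d=pickle.load(open('v0.pkl','rb'));T=d['top']
w=[[165,85],[190,258],[383,50],[413,222]]
p=plane(T,np.array(w)/4+[154.5,164.5],.073)[:,:2]; h=np.array([.439,.068]); hb=h+.14*UX
print('walls in frame at handle+.14x:',np.c_[(p-hb)@UX,(p-hb)@UY])
G=np.r_[CC,.077]+.030*RG[:,2]; P=G-.12*RG[:,2]; print(G,P,np.linalg.norm(RG.T@RG-np.eye(3)))
go(np.r_[P[:2],.3],RG)
E
```

```text
['MotionError', 'hold_point_z']
walls in frame at handle+.14x: [[ 0.057  0.06 ]
 [-0.084  0.064]
 [ 0.053 -0.119]
 [-0.088 -0.117]]
[ 0.546 -0.36   0.06 ] [ 0.576 -0.267  0.129] 0.0006131872566026997
t 0.15 q [64.  3. 92. -0. 85. -7.] pos [0.205 0.59  0.201] op 0.08523642468978088 F [0.414 1.052 0.45 ]
 shift rows (cur axes) [-21.054 -22.911  -3.273] (target axes) [-16.154  20.455  17.315] turn rows [ 8.424 -8.65  16.217]
```

```bash
A='' 
python3 -m jog '[[0,0,0.55,-1,0,-0.7,1],[0,0,0.55,-1,0,-0.7,1],[0,0,0.55,-1,0,-0.7,1],[0,0,0.55,-1,0,-0.7,1],[0,0,0.55,-1,0,-0.7,1]]'
python3 -m jog '[[0,0,0.55,-1,0,0,1],[0,0,0.55,-1,0,0,1],[0,0,0.55,-1,0,0,1],[0,0,0.55,-1,0,0,1],[0,0,0.55,-1,0,0,1]]'
python3 -m jog '[[0,0,0.55,-1,0,0,1],[0,0,0.55,-1,0,0,1],[0,0,0.55,-1,0,0,1],[0,0,0.55,-1,0,0,1],[0,0,0.55,-1,0,0,1]]'
python3 -m jog '[[0,0,0.55,-1,0,0,1],[0,0,0.55,-1,0,0,1],[0,0,0.55,-1,0,0,1],[0,0,0.55,-1,0,0,1],[0,0,0.55,-1,0,0,1]]'
python3 - <<'E'
from plan import *
go([.576,-.267,.3],RG)
E
```

```text
t: 0.78
tool_pos: [0.342, 0.5271, 0.307]
tool_rot: [-0.893, -3.012, 0.001]
contact_force: [1.5, 0.6, 0.6]
opening: 0.0855
grip_force: 0.0
t: 1.4
tool_pos: [0.4591, 0.434, 0.3062]
tool_rot: [-1.247, -2.883, 0.001]
contact_force: [0.0, -0.1, 0.7]
opening: 0.0855
grip_force: 0.0
t: 2.02
tool_pos: [0.5507, 0.3156, 0.3062]
tool_rot: [-1.583, -2.713, 0.001]
contact_force: [1.1, 0.4, -1.2]
opening: 0.0855
grip_force: 0.0
t: 2.65
tool_pos: [0.6115, 0.179, 0.3062]
tool_rot: [-1.896, -2.504, 0.001]
contact_force: [0.2, -0.0, 0.2]
opening: 0.0853
grip_force: 0.0
t 2.65 q [10.  2. 83.  0. 94. -6.] pos [0.611 0.179 0.306] op 0.08532779882403393 F [ 0.158 -0.045  0.175]
 shift rows (cur axes) [-13.988  -5.168   0.209] (target axes) [-8.16   3.393 12.018] turn rows [  3.196 -10.677   6.164]
```

```bash
python3 -m jog '[[0,0,0.5,-1,-0.1,0,1],[0,0,0.5,-1,-0.1,0,1],[0,0,0.5,-1,-0.1,0,1],[0,0,0.5,-1,-0.1,0,1],[0,0,0.5,-1,-0.1,0,1]]'
python3 -m jog '[[0,0,0.5,-1,0,0,1],[0,0,0.5,-1,0,0,1],[0,0,0.5,-1,0,0,1],[0,0,0.5,-1,0,0,1],[0,0,0.5,-1,0,0,1]]'
python3 - <<'E'
from plan import *
go([.576,-.267,.25],RG)
E
```

```text
t: 3.28
tool_pos: [0.6245, 0.0291, 0.3062]
tool_rot: [-2.157, -2.283, 0.001]
contact_force: [0.2, -0.5, 0.2]
opening: 0.0855
grip_force: 0.0
t: 3.9
tool_pos: [0.6201, -0.1205, 0.3062]
tool_rot: [-2.393, -2.034, 0.001]
contact_force: [-0.8, -0.3, -0.1]
opening: 0.0854
grip_force: 0.0
t 3.9 q [-18.   2.  84.   0.  94.  -8.] pos [ 0.62  -0.121  0.306] op 0.08537935084395552 F [-0.836 -0.316 -0.09 ]
 shift rows (cur axes) [-5.055 -0.662  1.874] (target axes) [-1.388  0.086  5.252] turn rows [  0.801 -10.982   1.56 ]
```

```bash
python3 -m jog '[[0.07,-1,0.14,0,0,0,1],[0.07,-1,0.14,0,0,0,1],[0.07,-1,0.14,0,0,0,1],[0.07,-1,0.14,0,0,0,1],[0.07,-1,0.14,0,0,0,1]]'
python3 -m jog '[[0.07,-1,0.14,0,0,0,1],[0.07,-1,0.14,0,0,0,1],[0.07,-1,0.14,0,0,0,1],[0.07,-1,0.14,0,0,0,1],[0.07,-1,0.14,0,0,0,1]]'
python3 -m jog '[[0.1,-1,0.14,0,0,0,1],[0,0,0,0,0,0,1]]'
python3 - <<'E'
from plan import *
go([.576,-.267,.129],RG)
E
```

```text
t: 4.53
tool_pos: [0.6203, -0.1195, 0.3066]
tool_rot: [2.216, 1.77, -0.511]
contact_force: [-0.2, 0.4, 0.3]
opening: 0.0853
grip_force: 0.0
t: 5.15
tool_pos: [0.6203, -0.1194, 0.3065]
tool_rot: [1.975, 1.471, -0.93]
contact_force: [0.8, 0.2, -0.3]
opening: 0.0854
grip_force: 0.0
t: 5.4
tool_pos: [0.62, -0.1188, 0.3039]
tool_rot: [1.923, 1.413, -1.007]
contact_force: [-0.3, 0.3, -0.9]
opening: 0.0856
grip_force: 0.0
t 5.4 q [  4.  15.  82. -52. 103.  18.] pos [ 0.62  -0.119  0.304] op 0.0856016944162799 F [-0.269  0.287 -0.854]
 shift rows (cur axes) [1.835 0.11  7.561] (target axes) [1.822 0.105 7.565] turn rows [0.006 0.021 0.06 ]
```

```bash
python3 -m jog '[[0,0,0,0.45,0,0.8,1],[0,0,0,0.45,0,0.8,1],[0,0,0,0.45,0,0.8,1],[0,0,0,0.45,0,0.8,1],[0,0,0,0,0,0.8,1]]'
python3 - <<'E'
from plan import *
from station import viewer
go([.546,-.36,.06],RG)
v=viewer.get_image('wrist'); s=viewer.get_image('top'); pickle.dump((v,s),open('v1.pkl','wb'))
im=v['img'][:,:,::-1].copy()
c=[np.r_[CC+sx*.035*CX+sy*.02*CN,z] for z in(0,.11) for sx in(-1,1) for sy in(-1,1)]
for p in proj(v,c): cv2.circle(im,tuple(int(i) for i in p.round()),3,(0,0,255),1)
cv2.imwrite('pics/w1.png',im)
E
```

```text
t: 6.02
tool_pos: [0.5996, -0.1847, 0.193]
tool_rot: [1.925, 1.41, -1.003]
contact_force: [-0.2, -0.1, -0.6]
opening: 0.0853
grip_force: 0.0
t 6.03 q [ -1.  17.  91. -52.  92.  24.] pos [ 0.6   -0.185  0.193] op 0.08528550717499284 F [-0.248 -0.05  -0.604]
 shift rows (cur axes) [0.131 0.059 7.547] (target axes) [0.127 0.074 7.548] turn rows [0.021 0.005 0.014]
```

View pics/w1.png

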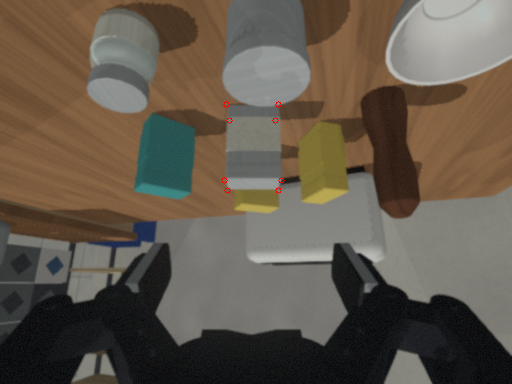

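The wrist view (inverted) shows the tin between teal (165,155) and yellow (323,160). My predicted corners, (226..281, 104..190), sit on its edges, so the pose holds. I approach along the tool axis.

```bash
python3 -m jog '[[0,0,0,0,0,0.9,1],[0,0,0,0,0,0.9,1],[0,0,0,0.1,0,0.9,1],[0,0,0,0,0,0.9,1],[0,0,0,0,0,0.9,1]]'
python3 -m jog '[[0,0,0,0,0,0.6,1],[0,0,0,0,0.05,0.6,1],[0,0,0,0,0,0.6,1],[0,0,0,0,0,0.6,1],[0,0,0,0,0,0.6,1]]'
python3 - <<'E'
from plan import *
go([.546,-.36,.06],RG)
E
```

```text
t: 6.75
tool_pos: [0.5681, -0.2888, 0.1155]
tool_rot: [1.925, 1.407, -1.0]
contact_force: [-0.8, 0.8, 0.3]
opening: 0.0853
grip_force: 0.0
t: 7.38
tool_pos: [0.5466, -0.3583, 0.0624]
tool_rot: [1.93, 1.411, -1.002]
contact_force: [1.1, 0.5, 1.0]
opening: 0.0852
grip_force: 0.0
t 7.38 q [-17.  21.  99. -59.  73.  26.] pos [ 0.547 -0.358  0.062] op 0.08518890583016943 F [1.076 0.546 0.954]
 shift rows (cur axes) [ 0.031 -0.001  0.093] (target axes) [ 0.031 -0.001  0.093] turn rows [-0.007 -0.041  0.009]
```

```bash
python3 -m jog '[[0,0,0,0,0,0,-1],[0,0,0,0,0,0,-1],[0,0,0,0,0,0,-1],[0,0,0,0,0,0,-1],[0,0,0,0,0,0,-1]]' 60
python3 - <<'E'
from plan import *
from station import status
print(status.get_obs()['q'][3],status.get_obs()['grip_force'])
M=R.from_rotvec(status.get_obs()['tool_rot']).as_matrix(); print('up in tool axes',M.T@[0,0,1])
go([.546,-.36,.2],RG)
E
```

```text
t: 8.0
tool_pos: [0.547, -0.3573, 0.0631]
tool_rot: [1.93, 1.411, -1.001]
contact_force: [0.4, 0.4, -1.9]
opening: 0.0685
grip_force: 69.2
-1.0233749670026502 69.23443794250488
up in tool axes [-0.817 -0.001 -0.576]
t 8.0 q [-17.  21.  99. -59.  73.  26.] pos [ 0.547 -0.357  0.063] op 0.06850694455408847 F [ 0.415  0.374 -1.897]
 shift rows (cur axes) [-3.784 -0.007 -2.551] (target axes) [-3.793 -0.005 -2.539] turn rows [-0.001 -0.04   0.008]
```

```bash
python3 -m jog '[[0,0,0,-0.4,0,-0.28,-1],[0,0,0,-0.8,0,-0.57,-1],[0,0,0,-0.8,0,-0.57,-1],[0,0,0,-0.8,0,-0.57,-1],[0,0,0,-0.8,0,-0.57,-1]]'
python3 -m jog '[[0,0,0,-0.8,0,-0.57,-1],[0,0,0,-0.8,0,-0.57,-1],[0,0,0,0,0,0,-1]]'
python3 - <<'E'
from plan import *
B=np.array([.582,.0645])
tgt=B-.02*UX+(.015-.022)*UY
print(tgt, np.r_[tgt,.05]+.03*RP[:,2])
go([.55,-.30,.25],RP)
E
```

```text
t: 8.62
tool_pos: [0.5472, -0.3571, 0.198]
tool_rot: [1.93, 1.41, -1.001]
contact_force: [1.8, -0.1, -1.4]
opening: 0.0688
grip_force: 69.2
t: 9.0
tool_pos: [0.5486, -0.3573, 0.2594]
tool_rot: [1.93, 1.405, -0.995]
contact_force: [0.0, 0.0, -2.0]
opening: 0.0683
grip_force: 69.4
[0.563 0.054] [0.561 0.071 0.025]
t 9.0 q [-17.   7.  95. -55.  83.  11.] pos [ 0.549 -0.357  0.259] op 0.06831379816422689 F [ 0.03   0.046 -1.955]
 shift rows (cur axes) [ 1.309 -0.538 -1.321] (target axes) [1.355 0.375 1.331] turn rows [-0.972 17.609 -6.041]
```

```bash
python3 -m jog '[[-0.05,0.88,-0.3,0,0,0,-1],[-0.05,0.88,-0.3,0,0,0,-1],[-0.05,0.88,-0.3,0,0,0,-1],[-0.05,0.88,-0.3,0,0,0,-1],[-0.05,0.88,-0.3,0,0,0,-1]]'
python3 -m jog '[[-0.05,0.88,-0.3,0,0,0,-1],[-0.05,0.88,-0.3,0,0,0,-1],[-0.05,0.88,-0.3,0,0,0,-1],[-0.05,0.88,-0.3,0,0,0,-1],[-0.05,0.88,-0.3,0,0,0,-1]]'
python3 -m jog '[[-0.05,0.88,-0.3,0,0,0,-1],[-0.05,0.88,-0.3,0,0,0,-1],[-0.05,0.88,-0.3,0,0,0,-1],[-0.05,0.88,-0.3,0,0,0,-1],[-0.05,0.88,-0.3,0,0,0,-1]]'
python3 - <<'E'
from plan import *
go([.561,.071,.20],RP)
E
```

```text
t: 9.62
tool_pos: [0.5465, -0.3563, 0.2529]
tool_rot: [2.117, 1.773, -0.688]
contact_force: [-0.3, 1.0, -2.2]
opening: 0.0684
grip_force: 69.2
t: 10.25
tool_pos: [0.5464, -0.3565, 0.253]
tool_rot: [2.249, 2.116, -0.301]
contact_force: [0.0, 0.0, -2.8]
opening: 0.0686
grip_force: 69.2
t: 10.88
tool_pos: [0.5465, -0.3567, 0.253]
tool_rot: [-2.01, -2.116, -0.145]
contact_force: [0.7, -0.6, -1.7]
opening: 0.0685
grip_force: 69.2
t 10.88 q [-42.  14.  77.   6. 102. -45.] pos [ 0.547 -0.357  0.253] op 0.06846019156233106 F [ 0.719 -0.593 -1.65 ]
 shift rows (cur axes) [13.464  1.476  4.816] (target axes) [10.424  2.927  9.456] turn rows [-0.305  4.336 -1.554]
```

```bash
python3 -m jog '[[0,0,0,0.92,0.1,0.21,-1],[0,0,0,0.92,0.1,0.21,-1],[0,0,0,0.92,0.1,0.21,-1],[0,0,0,0.92,0.1,0.21,-1],[0,0,0,0.92,0.1,0.21,-1]]'
python3 -m jog '[[0,0,0,0.92,0.1,0.21,-1],[0,0,0,0.92,0.1,0.21,-1],[0,0,0,0.92,0.1,0.21,-1],[0,0,0,0.92,0.1,0.21,-1],[0,0,0,0.92,0.1,0.21,-1]]'
python3 -m jog '[[0,0,0,0.92,0.1,0.21,-1],[0,0,0,0.92,0.1,0.21,-1],[0,0,0,0.92,0.1,0.21,-1],[0,0,0,0.92,0.1,0.21,-1],[0,0,0,0.92,0.1,0.21,-1]]'
python3 -m jog '[[-0.06,0.87,-0.31,0,0,0,-1],[-0.06,0.87,-0.31,0,0,0,-1],[-0.06,0.87,-0.31,0,0,0,-1],[-0.06,0.87,-0.31,0,0,0,-1],[-0.06,0.87,-0.31,0,0,0,-1]]'
python3 - <<'E'
from plan import *
from station import viewer
go([.561,.071,.20],RP)
d={n:viewer.get_image(n) for n in('scene','top')}; pickle.dump(d,open('v2.pkl','wb'))
a=d['top']['img'][140:270,140:300,::-1]; b=d['scene']['img'][100:230,180:340,::-1]
cv2.imwrite('pics/m2.png',cv2.resize(np.hstack([a,b]),(800,325),interpolation=cv2.INTER_CUBIC))
E
```

```text
t: 11.5
tool_pos: [0.5535, -0.2128, 0.2531]
tool_rot: [-2.013, -2.119, -0.143]
contact_force: [-0.2, -1.1, -2.8]
opening: 0.0686
grip_force: 69.2
t: 12.12
tool_pos: [0.5598, -0.0706, 0.252]
tool_rot: [-2.013, -2.119, -0.143]
contact_force: [0.2, -0.4, -2.2]
opening: 0.0683
grip_force: 69.2
t: 12.75
tool_pos: [0.566, 0.0714, 0.2508]
tool_rot: [-2.013, -2.119, -0.143]
contact_force: [0.3, -0.0, -3.3]
opening: 0.0686
grip_force: 69.2
t: 13.38
tool_pos: [0.5661, 0.0704, 0.2509]
tool_rot: [-1.688, -2.011, -0.533]
contact_force: [-1.1, 0.0, -2.6]
opening: 0.0685
grip_force: 69.3
t 13.38 q [-17.   1.  96.  31. 100. -26.] pos [0.566 0.07  0.251] op 0.06847423787520739 F [-1.1    0.048 -2.58 ]
 shift rows (cur axes) [-0.932 -0.167  1.42 ] (target axes) [-0.933 -0.164  1.419] turn rows [0.009 0.012 0.018]
```

View pics/m2.png

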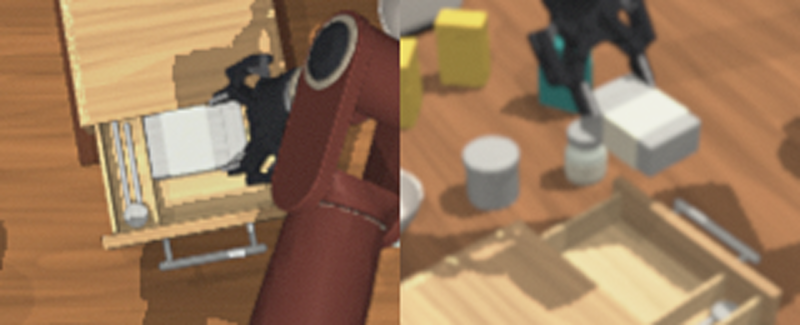

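The picture shows the tin level above the bay, its base end at crop (145..155, 113..178). I check its offset in the bay frame before lowering.

Run:
```python
from plan import *
d=pickle.load(open('v2.pkl','rb')); T=d['top']; B=np.array([.582,.0645])
g=cv2.cvtColor(T['img'],cv2.COLOR_RGB2HSV); m=((g[...,1]<50)&(g[...,2]>150)).astype(np.uint8); z=m*0; z[175:218,195:240]=m[175:218,195:240]
k,l,s,c=cv2.connectedComponentsWithStats(z); i=1+np.argmax(s[1:,4]); cn=cv2.findContours((l==i).astype(np.uint8),0,2)[0][0]
bx=cv2.boxPoints(cv2.minAreaRect(cn)); print(s[i],bx)
for px in (bx,[[198,185.2],[202,211.2]]):
    p=plane(T,px,.295)[:,:2]-B; print(np.c_[p@UX,p@UY])
# handle now
print('handle',plane(T,np.array([[162,265],[265,248]])/2.5+140,.068))
go([.561,.071,.10],RP)
```

```text
[198 181  41  30 958] [[196.73  185.378]
 [235.324 178.946]
 [239.676 205.054]
 [201.081 211.486]]
[[ 0.022  0.068]
 [ 0.02  -0.041]
 [-0.054 -0.039]
 [-0.052  0.068]]
[[ 0.021  0.064]
 [-0.052  0.066]]
handle [[ 0.429  0.132  0.068]
 [ 0.449 -0.     0.068]]
t 13.47 q [-17.   1.  96.  31. 100. -26.] pos [0.566 0.069 0.249] op 0.06804748215374007 F [-0.265 -0.094 -1.716]
 shift rows (cur axes) [-2.775 -0.137  4.128] (target axes) [-2.784 -0.146  4.121] turn rows [-0.008  0.026 -0.031]
```

```bash
python3 -m jog '[[0,0,0,-0.57,-0.02,0.82,-1],[0,0,0,-0.57,-0.02,0.82,-1],[0,0,0,-0.57,-0.02,0.82,-1],[0,0,0,-0.57,-0.02,0.82,-1],[0,0,0,-0.57,-0.02,0.82,-1]]'
python3 -m jog '[[0,0,0,-0.28,0,0.4,-1],[0,0,0,-0.28,0,0.4,-1],[0,0,0,-0.28,0,0.4,-1],[0,0,0,0,0,0,-1]]'
python3 - <<'E'
from plan import *
go([.563,.070,.0287],RP)
E
```

```text
t: 14.1
tool_pos: [0.5638, 0.0701, 0.1006]
tool_rot: [-1.69, -2.013, -0.53]
contact_force: [1.3, 1.1, -2.5]
opening: 0.0684
grip_force: 69.4
t: 14.6
tool_pos: [0.5633, 0.0695, 0.0563]
tool_rot: [-1.69, -2.009, -0.531]
contact_force: [0.1, 0.2, -2.0]
opening: 0.0686
grip_force: 69.2
t 14.6 q [-17.  12. 103.  31.  83. -36.] pos [0.563 0.07  0.056] op 0.06860678493321302 F [ 0.089  0.165 -1.954]
 shift rows (cur axes) [-0.511 -0.008  0.764] (target axes) [-0.512 -0.008  0.763] turn rows [-0.003  0.02  -0.005]
```

```bash
python3 -m jog '[[0,0,0,-0.19,0,0.27,-1],[0,0,0,-0.15,0,0.22,-1],[0,0,0,0,0,0,-1]]'
python3 -m jog '[[0,0,0,-0.06,0,0.08,-1],[0,0,0,0,0,0,-1]]'
python3 -m jog '[[0,0,0,-0.06,0,0.08,-1],[0,0,0,0,0,0,-1]]'
```

```text
t: 14.98
tool_pos: [0.5634, 0.0695, 0.0385]
tool_rot: [-1.69, -2.009, -0.531]
contact_force: [-0.5, -0.2, -2.0]
opening: 0.0686
grip_force: 69.3
t: 15.22
tool_pos: [0.5641, 0.0692, 0.0363]
tool_rot: [-1.69, -2.011, -0.532]
contact_force: [0.3, -0.5, -2.7]
opening: 0.0685
grip_force: 69.3
t: 15.48
tool_pos: [0.5639, 0.0692, 0.0332]
tool_rot: [-1.69, -2.01, -0.532]
contact_force: [0.5, -0.3, -3.1]
opening: 0.0685
grip_force: 69.3
```

```bash
python3 -m jog '[[0,0,0,-0.06,0,0.08,-1],[0,0,0,0,0,0,-1]]'
python3 -m jog '[[0,0,0,-0.04,0,0.06,-1],[0,0,0,0,0,0,-1]]'
```

```text
t: 15.72
tool_pos: [0.5639, 0.0691, 0.03]
tool_rot: [-1.69, -2.01, -0.532]
contact_force: [0.6, -0.2, -1.9]
opening: 0.0684
grip_force: 69.3
t: 15.98
tool_pos: [0.5642, 0.0691, 0.0283]
tool_rot: [-1.69, -2.01, -0.533]
contact_force: [-0.0, -0.0, -2.0]
opening: 0.0685
grip_force: 69.5
```

```bash
python3 -m jog '[[0,0,0,-0.04,0,0.06,-1],[0,0,0,0,0,0,-1]]'
python3 -m jog '[[0,0,0,-0.04,0,0.06,-1],[0,0,0,0,0,0,-1]]'
```

```text
t: 16.23
tool_pos: [0.5652, 0.0693, 0.0279]
tool_rot: [-1.689, -2.011, -0.536]
contact_force: [-2.1, -1.5, 5.1]
opening: 0.0684
grip_force: 69.9
t: 16.48
tool_pos: [0.5664, 0.0695, 0.0279]
tool_rot: [-1.688, -2.012, -0.539]
contact_force: [-1.5, 0.1, 11.9]
opening: 0.0684
grip_force: 70.6
```

Touching the floor at TCP z = 0.028, as predicted. I release and back out along the tool axis.

```bash
python3 -m jog '[[0,0,0,0.03,0,-0.04,-1],[0,0,0,0,0,0,1],[0,0,0,0,0,0,1],[0,0,0,0,0,0,1],[0,0,0,0,0,0,1]]'
python3 -m jog '[[0,0,0,0,0,-0.3,1],[0,0,0,0,0,-0.6,1],[0,0,0,0,0,-0.9,1],[0,0,0,0,0,-0.9,1],[0,0,0,0,0,-0.9,1]]'
python3 -m jog '[[0,0,0,0.57,0,-0.82,1],[0,0,0,0.57,0,-0.82,1],[0,0,0,0.57,0,-0.82,1],[0,0,0,0,0,0,1]]'
python3 - <<'E'
from plan import *
from station import viewer
d={n:viewer.get_image(n) for n in('scene','top','wrist')}; pickle.dump(d,open('v3.pkl','wb'))
a=d['scene']['img'][130:230,220:360,::-1]; b=d['wrist']['img'][::-1,::-1,::-1]
cv2.imwrite('pics/m3.png',np.hstack([cv2.resize(a,(420,300),interpolation=cv2.INTER_CUBIC),cv2.resize(d['top']['img'][150:265,140:280,::-1],(365,300))]))
RD=lean(-80.1,UX,0); go([.375,.057,.2],RD)
E
```

```text
t: 17.1
tool_pos: [0.5634, 0.0694, 0.0249]
tool_rot: [-1.69, -2.01, -0.531]
contact_force: [-1.9, -0.7, 0.0]
opening: 0.0853
grip_force: 0.0
t: 17.73
tool_pos: [0.5754, 0.0069, 0.1164]
tool_rot: [-1.692, -2.012, -0.534]
contact_force: [-0.8, -0.5, 0.5]
opening: 0.0852
grip_force: 0.0
t: 18.23
tool_pos: [0.5765, 0.0069, 0.2083]
tool_rot: [-1.693, -2.017, -0.537]
contact_force: [-0.5, -0.3, -0.2]
opening: 0.0856
grip_force: 0.0
t 18.38 q [-22.   5.  95.  29.  98. -33.] pos [0.574 0.008 0.203] op 0.0854503641811768 F [-0.388  0.532 -0.354]
 shift rows (cur axes) [ 2.193 -6.257  1.653] (target axes) [-6.255 -2.75   0.107] turn rows [-5.451 -5.469 17.385]
```

View pics/m3.png

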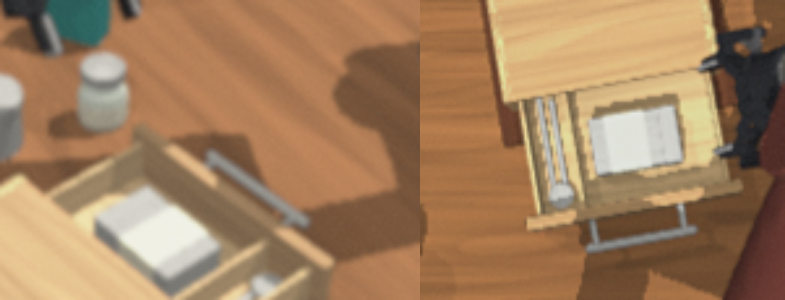

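The tin lies flat and free in the wide compartment (crop (155,240) in the scene view, (635,140) in the top view). Now I turn the tool vertical and shut the fingers, ready to push the handle.

```bash
python3 -m jog '[[0,-1,0,0,0,0,-1],[0,-1,0,0,0,0,-1],[0,-1,0,0,0,0,-1],[0,-1,0,0,0,0,-1],[0,-1,0,0,0,0,-1]]'
python3 -m jog '[[0,-1,0,0,0,0,-1],[0,-1,0,0,0,0,-1],[0,0,0,0,0,0,-1]]'
python3 - <<'E'
from plan import *
d=pickle.load(open('v3.pkl','rb')); T=d['top']; B=np.array([.582,.0645])
g=cv2.cvtColor(T['img'],cv2.COLOR_RGB2HSV); m=((g[...,1]<50)&(g[...,2]>140)).astype(np.uint8); z=m*0; z[185:220,200:245]=m[185:220,200:245]
k,l,s,c=cv2.connectedComponentsWithStats(z); i=1+np.argmax(s[1:,4]); p=plane(T,[c[i]],.07)[:,:2]-B; print('caddy in bay',s[i],p@UX,p@UY)
h=plane(T,np.array([[590,248],[694,231]])*[140/365,115/300]+np.array([140-420*140/365,150]),.068)[:,:2]; print('handle',h,h.mean(0))
go([.380,.058,.2],lean(9.9,UX,0))
E
```

```text
t: 19.0
tool_pos: [0.5736, 0.0083, 0.2022]
tool_rot: [-1.935, -2.301, -0.164]
contact_force: [-0.1, 0.2, 0.5]
opening: -0.0
grip_force: 0.0
t: 19.38
tool_pos: [0.5734, 0.0096, 0.2023]
tool_rot: [2.019, 2.407, -0.002]
contact_force: [-0.2, -1.3, -0.5]
opening: 0.0001
grip_force: 0.0
caddy in bay [205 190  36  27 755] [-0.014] [0.014]
handle [[0.432 0.131]
 [0.451 0.003]] [0.441 0.067]
t 19.38 q [ -6.  -4.  99.  -0.  85. -16.] pos [0.573 0.01  0.202] op 8.609474981711174e-05 F [-0.24  -1.269 -0.466]
 shift rows (cur axes) [ 2.71  -6.069  0.081] (target axes) [ 2.698 -6.074  0.078] turn rows [-0.01   0.012  0.022]
```

```bash
python3 -m jog '[[0,0,0,0.45,-1,0,-1],[0,0,0,0.45,-1,0,-1],[0,0,0,0.45,-1,0,-1],[0,0,0,0.45,-1,0,-1],[0,0,0,0.45,-1,0,-1]]'
python3 -m jog '[[0,0,0,0.45,-1,0,-1],[0,0,0,0,0,1,-1],[0,0,0,0,0,1,-1],[0,0,0,0,0,1,-1],[0,0,0,0,0,1,-1]]'
python3 -m jog '[[0,0,0,0,0,1,-1],[0,0,0,0,0,0,-1]]'
python3 - <<'E'
from plan import *
go([.439-.02*.985,.068-.02*.171,.05],lean(9.9,UX,0))
E
```

```text
t: 20.0
tool_pos: [0.4137, 0.0489, 0.2024]
tool_rot: [2.023, 2.403, -0.001]
contact_force: [-0.5, 0.3, 0.6]
opening: 0.0003
grip_force: 0.0
t: 20.62
tool_pos: [0.3828, 0.0566, 0.0817]
tool_rot: [2.023, 2.403, -0.001]
contact_force: [0.2, -0.1, -0.3]
opening: 0.0003
grip_force: 0.0
t: 20.88
tool_pos: [0.3806, 0.0567, 0.0502]
tool_rot: [-2.021, -2.4, 0.007]
contact_force: [0.6, -0.2, 0.8]
opening: 0.0
grip_force: 0.0
t 20.88 q [ -3. -25. 131.  -0.  74. -12.] pos [0.381 0.057 0.05 ] op 4.591348073122844e-05 F [ 0.591 -0.182  0.756]
 shift rows (cur axes) [ 0.04   1.317 -0.   ] (target axes) [0.038 1.317 0.007] turn rows [-0.067 -0.    -0.019]
```

```bash
python3 -m jog '[[0,0,0,0,0.4,0,-1],[0,0,0,0,0.4,0,-1],[0,0,0,0,0.4,0,-1],[0,0,0,0,0.3,0,-1],[0,0,0,0,0.3,0,-1]]'
python3 -m jog '[[0,0,0,0,0.3,0,-1],[0,0,0,0,0.3,0,-1],[0,0,0,0,0.3,0,-1],[0,0,0,0,0.3,0,-1],[0,0,0,0,0.3,0,-1]]'
python3 -m jog '[[0,0,0,0,0.3,0,-1],[0,0,0,0,0.3,0,-1],[0,0,0,0,0.3,0,-1],[0,0,0,0,0.3,0,-1],[0,0,0,0,0.3,0,-1]]'
```

```text
t: 21.5
tool_pos: [0.4373, 0.0662, 0.0538]
tool_rot: [2.02, 2.402, -0.0]
contact_force: [-0.2, 0.1, 0.0]
opening: -0.0005
grip_force: 0.0
t: 22.12
tool_pos: [0.4807, 0.0739, 0.0533]
tool_rot: [2.021, 2.403, -0.003]
contact_force: [-2.3, -0.3, 1.7]
opening: -0.0
grip_force: 1.5
t: 22.75
tool_pos: [0.5248, 0.0815, 0.0533]
tool_rot: [2.021, 2.404, -0.004]
contact_force: [-5.9, -1.8, 1.9]
opening: 0.0001
grip_force: 3.2
```

```bash
python3 -m jog '[[0,0,0,0,0.3,0,-1],[0,0,0,0,0.3,0,-1],[0,0,0,0,0.3,0,-1]]'
python3 - <<'E'
from plan import *
from station import viewer
d={n:viewer.get_image(n) for n in('scene','top')}; pickle.dump(d,open('v4.pkl','wb'))
a=d['scene']['img'][120:240,200:360,::-1]
cv2.imwrite('pics/m4.png',np.hstack([cv2.resize(a,(400,300),interpolation=cv2.INTER_CUBIC),cv2.resize(d['top']['img'][130:265,130:310,::-1],(400,300))]))
E
```

```text
t: 23.12
tool_pos: [0.5513, 0.0861, 0.0533]
tool_rot: [2.021, 2.404, -0.004]
contact_force: [-6.3, -2.3, 3.0]
opening: 0.0001
grip_force: 3.2
```

View pics/m4.png

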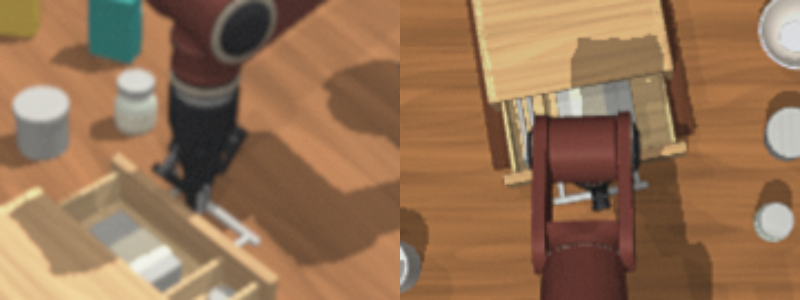

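The fingers are on the handle bar (scene crop (215,205)), the tin is still flat in the compartment and the drawer is going in. I estimate the remaining opening.

```bash
python3 - <<'E'
from plan import *
T=pickle.load(open('v4.pkl','rb'))['top']; f=lambda p,z: plane(T,[np.array(p)*.45+[130-400*.45,130]],z)[0,:2]
a=f([669,74],.1); b=f([687,151],.085); l=f([490,101],.1); print('unit',a,l,'front',b,'gap',(a-b)@UX)
E
python3 -m jog '[[0,0,0,0,0.3,0,-1],[0,0,0,0,0.3,0,-1],[0,0,0,0,0.3,0,-1],[0,0,0,0,0.3,0,-1],[0,0,0,0,0.3,0,-1]]'
```

```text
unit [ 0.69  -0.019] [0.654 0.239] front [ 0.58  -0.044] gap 0.1126551549458176
t: 23.85
tool_pos: [0.5954, 0.0937, 0.0533]
tool_rot: [2.021, 2.404, -0.005]
contact_force: [-6.2, -2.2, 2.8]
opening: 0.0004
grip_force: 3.2
```

```bash
python3 -m jog '[[0,0,0,0,0.25,0,-1],[0,0,0,0,0.25,0,-1],[0,0,0,0,0.25,0,-1],[0,0,0,0,0.25,0,-1],[0,0,0,0,0.2,0,-1]]'
python3 -m jog '[[0,0,0,0,0.15,0,-1],[0,0,0,0,0.15,0,-1],[0,0,0,0,0.1,0,-1]]'
python3 -m jog '[[0,0,0,0,0.1,0,-1],[0,0,0,0,0.1,0,-1]]'
```

```text
t: 24.48
tool_pos: [0.6309, 0.0998, 0.0533]
tool_rot: [2.021, 2.403, -0.004]
contact_force: [-5.6, -2.3, 1.9]
opening: -0.0
grip_force: 3.2
t: 24.85
tool_pos: [0.6426, 0.1019, 0.0533]
tool_rot: [2.021, 2.403, -0.004]
contact_force: [-5.8, -1.7, 2.4]
opening: 0.0
grip_force: 3.1
t: 25.1
tool_pos: [0.6485, 0.1028, 0.0533]
tool_rot: [2.021, 2.403, -0.004]
contact_force: [-6.4, -2.3, 2.3]
opening: -0.0002
grip_force: 3.1
```

```bash
python3 -m jog '[[0,0,0,0,0.1,0,-1],[0,0,0,0,0.1,0,-1]]'
python3 -m jog '[[0,0,0,0,0.1,0,-1],[0,0,0,0,0.1,0,-1]]'
```

```text
t: 25.35
tool_pos: [0.6541, 0.1038, 0.0533]
tool_rot: [2.022, 2.404, -0.005]
contact_force: [-11.5, -3.1, 3.9]
opening: -0.0
grip_force: 6.1
t: 25.6
tool_pos: [0.6542, 0.1039, 0.053]
tool_rot: [-2.015, -2.398, 0.024]
contact_force: [-29.4, -6.7, 17.7]
opening: -0.0001
grip_force: 15.6
```

```bash
python3 -m jog '[[0,0,0,0,0.1,0,-1],[0,0,0,0,0.07,0,-1]]'
```

```text
t: 25.85
tool_pos: [0.6543, 0.1039, 0.0528]
tool_rot: [-2.009, -2.391, 0.04]
contact_force: [-44.6, -8.8, 27.8]
opening: 0.0002
grip_force: 23.4
```

Force climbed to 45 N with no more movement, so the drawer is at its stop. I back off and check.

```bash
python3 -m jog '[[0,0,0,0,-0.3,0,-1],[0,0,0,0,-0.6,0,-1],[0,0,0,0,-1,0,-1],[0,0,0,0,-1,0,-1],[0,0,0,0,-1,0,-1]]'
python3 -m jog '[[0,0,0,0,-1,0,-1],[0,0,0,0,-1,-1,-1],[0,0,0,0,-1,-1,-1],[0,0,0,0,0,-1,-1],[0,0,0,0,0,0,-1]]'
python3 - <<'E'
from plan import *
from station import viewer
d={n:viewer.get_image(n) for n in('scene','top')}; pickle.dump(d,open('v5.pkl','wb')); o=pickle.load(open('v0.pkl','rb'))
a=d['scene']['img'][100:280,130:370,::-1]
cv2.imwrite('pics/m5.png',np.hstack([cv2.resize(a,(400,300),interpolation=cv2.INTER_CUBIC),cv2.resize(d['top']['img'][90:270,140:380,::-1],(400,300))]))
E
```

```text
t: 26.48
tool_pos: [0.5516, 0.0861, 0.0543]
tool_rot: [2.019, 2.4, 0.004]
contact_force: [-0.0, -0.0, 0.3]
opening: 0.0004
grip_force: 0.0
t: 27.1
tool_pos: [0.4652, 0.071, 0.1473]
tool_rot: [2.016, 2.397, 0.009]
contact_force: [0.6, -0.0, 0.7]
opening: -0.0004
grip_force: 0.0
```

View pics/m5.png

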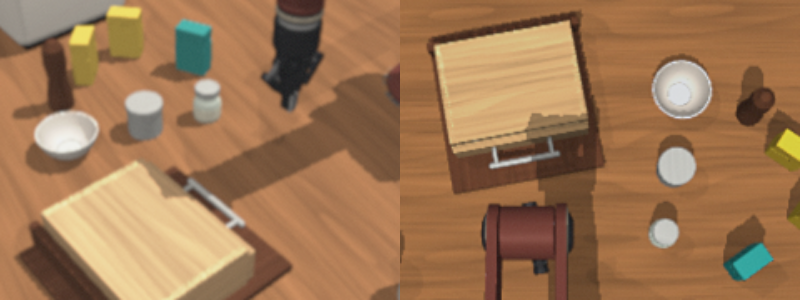

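Run:
```python
from plan import *
T=pickle.load(open('v5.pkl','rb'))['top']; f=lambda p,z: plane(T,[np.array(p)*.6+[140-240-.5,90-.5]],z)[0,:2]
h=(f([491,163],.068)+f([557,155],.068))/2; H0=np.array([.4395,.068]); print('handle travel',(h-H0)@UX)
# unit back-right corner move (top board), v0 vs v5, from pale mask at the rear edge
def rear(v):
    g=cv2.cvtColor(v['img'],cv2.COLOR_RGB2HSV); m=((g[...,2]>165)&(g[...,1]>60)&(g[...,1]<140)&(abs(g[...,0].astype(int)-18)<8)).astype(np.uint8); m[:,:150]=0;m[:,262:]=0;m[:95]=0;m[262:]=0
    ys,xs=np.nonzero(cv2.morphologyEx(m,0+2,np.ones((3,3),np.uint8))); out=[]
    p=plane(v,np.c_[xs,ys],.1)[:,:2]-H0; return np.percentile(p@UX,99.5)
v0=pickle.load(open('v0.pkl','rb'))['top']; print('unit travel',rear(T)-rear(v0))
```

```text
handle travel 0.1895681242706417
unit travel 0.047127711489890034
```

```bash
python3 -m jog '[[0,0,0,1,-0.5,-1,-1],[0,0,0,1,-0.5,-1,-1],[0,0,0,1,-0.5,-1,-1],[0,0,0,0,0,0,-1]]'
python3 - <<'E'
from plan import *
from station import viewer
d={n:viewer.get_image(n) for n in('scene','top')}; pickle.dump(d,open('v6.pkl','wb'))
cv2.imwrite('pics/m6.png',np.hstack([cv2.resize(d['scene']['img'][195:280,200:290,::-1],(400,378),interpolation=cv2.INTER_CUBIC),cv2.resize(d['top']['img'][140:200,155:265,::-1],(400,218),interpolation=cv2.INTER_CUBIC,).__class__(0) if 0 else cv2.copyMakeBorder(cv2.resize(d['top']['img'][140:200,155:265,::-1],(400,218),interpolation=cv2.INTER_CUBIC),0,160,0,0,0)]))
E
```

```text
t: 27.7
tool_pos: [0.4028, 0.1535, 0.2346]
tool_rot: [2.015, 2.404, 0.004]
contact_force: [-0.2, -0.2, -0.4]
opening: -0.0
grip_force: 0.0
```

View pics/m6.png

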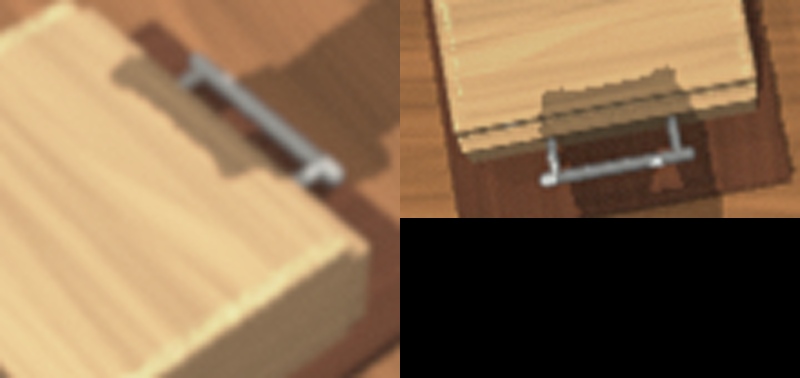

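The close view shows the drawer front tight against the unit: only its 15 mm thick edge shows, below a thin shadow line from (460,133) to (755,82). The push also ended on a hard stop, so I hand in.

```bash
python3 -c "
from station import finish_job
print(finish_job())"
```

```text
the job is handed in; nothing more can be done
None
```

The caddy lay flat in the wide compartment when last seen there with the drawer open, the drawer is pushed to its stop with about 53 N at most (limit 60 N), the neighbours look unmoved, and the job was handed in at about 28 s; the judge's result was not shown.

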